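Find the hidden release of the bench power rail and open its flap

ROBOT

A 6-joint arm with a two-finger parallel gripper is mounted at the origin on the work surface; the furniture and walls round the work are solid. World frame = base frame: x ahead of the robot, y to its left, z up, the work surface at z = 0. Lengths are in m, angles in rad, forces in N, time in s.
With the tool pointing down it reaches from about 0.425 to 0.95 m from the base axis. Payload 3.5 kg.
Tool frame: the origin (TCP) lies between the finger pads; the fingertips stand 22 mm ahead of it and the grasp point (between the pads) lies 3 mm ahead of it (ctrl.nose_length is the z of the fingertips in the tool frame, in m); z points along the fingers, y is the line along which they close (so a half turn about z gives the same grasp; the last joint's range is limited). The gripper opens to 85 mm and grips with 20 to 120 N. Pads are 22 mm wide; open, the fingers measure 114 mm over their backs; the gripper's body (76 mm by 85 mm) begins 54 mm behind the grasp point. The pads swing forward as they close: fully open they stand 13 mm farther back than shut.
Start: joints at [-1.491, 0.286, 1.577, -0, 1.279, -0.15], TCP at [0.154, -0.657, 0.231] pointing down, gripper open.
Joint ranges: [-2.77, 2.77], [-0.9, 2.22], [0.21, 2.48], [-1.53, 4.67], [0.24, 2.81], [-2.84, 2.84]. Speed limits (rad/s): [2.79, 2.79, 3.14, 3.14, 3.14, 3.14].

INTERFACE

Orientations are given as a unit quaternion [x, y, z, w].
In Python, from plant import ctrl gives the robot as it stands. The module is installed in compiled form; this text tells all that it offers.
- The arm moves only by the tool send_rows, never from a script. Its argument "rows" is text: rows parted by semicolons, each of 7 numbers parted by spaces: the turn, a rotation vector about the tool's x, y, z in shares of 180 degrees (1.0 is 180 degrees), then the shift along the tool's x, y, z in normalised numbers (1 is 800 mm), then the opening, from -1 (shut) to 1 (fully open). A call has 1 to 8 rows; each row is the pose to reach, as a shift and turn from the pose commanded when the call began, along the tool's axes at that moment; what a row does not reach only later rows make up. A row lasts 1/8 s, in which the tool goes at most 62.5 mm and 10.7 degrees, less where a joint would pass 70% of its speed; a pose out of reach is approached as far as the arm can. No shift or turn number may pass 1 either way. A call with a gripper value outside its range is refused whole. The fingers move at their own pace and stop on an object; "grip_force" is the grip in N (left out, the last holds). Time passes only in rows, so rows that repeat a pose let the fingers close. It gives the time, the measured TCP pose, the force, the opening and the grip force at its end, in the units of the state.
- ctrl.get_state(): the state, without advancing time (a new reading comes with each control period).
- ctrl.read_camera(name): name is "scene" or "top" or "wrist"; returns a dict with "color" (420x560x3 uint8, red, green, blue), "fx", "fy", "cx", "cy" (pixels), "extrinsics" (4x4, takes a point from world to camera coordinates). Camera axes: x right, y down, z forward; pixel columns grow to the right and rows downward; lengths in m; the calibration is good to about 2 mm. A picture is of the moment at which its call begins. There is no depth.
- ctrl.sign_off(): hands the job in; it is judged then, once.
Trained networks look in a picture, given as the dict that the camera call returned (one of the last four; its "shot" number tells which), for a name from the list of things; names that differ only in an ending like _2 or _b are one class to them, and where a whole thing is asked for, a point or a joint stands for the part that bears it (a point fixed in the world has none). Each returns a list of dicts, best first, with "p" (0 to 1); they miss things now and then, are a little off and sometimes report something else, mostly with a low value. They report only what shows in the picture. A call takes as long as a camera call.
- ctrl.look_for(picture, target): "position" ([x, y, z] in m, in the coordinates of the camera as it stood for that picture, good to about 4 mm: the middle of the surface that is visible of it).
The state is a dict: "time": time; "qpos": joint angles; "dq": joint speeds; "joint_efforts": joint torques, N m; "eef_pos": TCP position; "tcp_rot": TCP orientation; "contact_force": force on the tool from outside, world axes, zero at the start; "wrist_torque": the same for the moment, N m; "opening": opening from 0.0 (shut) to 1.0 (fully open); "finger_force": force on a finger pad.
Only numpy, scipy, OpenCV 4.12 (cv2) and the standard library are available. Lean on these libraries where they do the work, as an engineer would, in place of code of your own. Each camera call takes 0.05 s, during which the arm holds its last target. There are 200 camera calls.

TASK

Open the bench power rail so that its sockets can be used: feel along the flat grey panel on its top, on the robot's side of the metal flap, for the flush release plate that hides somewhere in it, and press that plate right in with the fingertips so that the flap springs up. Then push the flap over backwards with the fingers as far as it goes and leave it standing open. Nothing needs gripping: do not force the flap, and leave the tin on the rail and the other things on the bench where they are.

Things in the scene. Friction and masses are not known exactly. Their poses are not given: they have to be found in the camera images.
- rail: low aluminium bench power rail that stands firm on the bench; 130 mm (x) by 274 mm (y). Origin: centre of its underside; +x away from the robot's side, +y to its left end, z up. Black end blocks, 58 mm high, beyond y = -64 and +64 mm. Between them the top, 55 mm high, is the flat rigid grey panel in front (x -60 to -2 mm) and the aluminium flap behind (x -1 to +56 mm).
- panel_mid (a point): centre of the grey panel between the end blocks, on its surface, 55 mm above the bench; axes as the rail's. The hidden release plate has its centre somewhere on the panel's middle line (along y), up to 35 mm to either side of this point, in a different place each time; find it by touch.
- flap_hinge (a point): middle of the flap's hinge line, at the back of the flap, x = 56 mm and z = 53 mm in the rail's frame; axes as the rail's
- flap_edge (a point): middle of the flap's free edge (it moves with the flap), 57 mm from the hinge line; with the flap shut it lies beside the panel
- release (a joint): travel of the release plate, m: 0 at rest, 0.006 at its stop, straight down. Plate: same grey as the panel, 45 mm (x) by 55 mm (y), 2 mm below the panel's surface, filling an opening of 47 x 57 mm. Spring: 1.6 N to start, 5.5 N at the stop; past 3 to 4 mm the flap is let go; it springs back.
- flap (a joint): angle of the flap, rad: 0 shut, 1.92 at its open stop (20 degrees past upright). Plate 57 mm from hinge to edge, 125 mm long, 4 mm thick, swinging up and away from the robot. Caught until the release is pressed; then a spring lifts it to about 1.25 (72 degrees) within a second. From there it must be pushed (1 to 3 N at the edge) and stays where it is put.
- washer_tin: small open metal tin of washers, 61 mm across and 24 mm high, standing on the left (+y) end block of the power rail; origin at the centre of its underside; a bystander, not to be disturbed
- code_reader: grey hand-held code reader lying on its side on the bench, 122 x 125 x 36 mm; origin at the centre of its underside; a bystander
- label_roll: white roll of labels standing on its face, 62 mm across, 51 mm high; origin at the centre of its underside; a bystander
- wax_pot: small pot with a red lid, 58 mm across, 50 mm high; origin at the centre of its underside; a bystander
- red_cap_bottle: clear bottle with a white cap, 59 mm across, 198 mm high, at the back left corner of the bench; origin at the centre of its underside; a bystander
- water_bottle: clear water bottle, 53 mm across, 184 mm high, by the wall on the left; origin at the centre of its underside; a bystander

How it is judged:
By the outcome, as a careful person would: the job done as asked, in the order asked, and still so for the second after the job is handed in, with the robot touching nothing.
It also fails if it takes over 48 s, if anything falls off the work surface, if the arm or the gripper's body presses on something with over 40 N, if the wrist force passes 120 N, or if a joint passes its speed limit or range.

## Working session

There is one attempt and no reset: what is moved stays moved. The work goes in short steps, Python scripts to look and compute and a tool call to move; the robot and the scene stay as the last step left them, time stands still between calls to the robot, and variables do not carry over. Pictures are saved under pics/ and viewed, at most 10 in all, crops included, and the job is handed in when it is done.

Besides the shell and the picture viewer there is one more tool, called after "Call:" by a JSON object that holds its "name" and its "arguments". send_rows: Moves the arm, as the interface text tells. Its arguments: {"type":"object","properties":{"rows":{"type":"string"},"grip_force":{"type":"number"}},"required":["rows"]}

```bash
mkdir -p pics
cat > h.py <<'E'
import numpy as np, cv2
from plant import ctrl
def w(pic,p):
    E=np.array(pic["extrinsics"]); return (np.linalg.inv(E)@np.r_[p,1])[:3]
def px(pic,P):
    c=np.array(pic["extrinsics"])@np.r_[P,1]; return pic["fx"]*c[0]/c[2]+pic["cx"],pic["fy"]*c[1]/c[2]+pic["cy"]
def onz(pic,u,v,z):
    Ei=np.linalg.inv(np.array(pic["extrinsics"])); d=Ei[:3,:3]@[(u-pic["cx"])/pic["fx"],(v-pic["cy"])/pic["fy"],1]; o=Ei[:3,3]
    return o+d*(z-o[2])/d[2]
def save(pic,n): cv2.imwrite(f"pics/{n}.png",pic["color"][:,:,::-1])
E
python3 - <<'E'
from h import *
s=ctrl.get_state(); print({k:np.round(v,3) for k,v in s.items()}, ctrl.nose_length)
for n in ["top","scene"]:
    p=ctrl.read_camera(n); save(p,n+"0")
    print(n,np.round(np.linalg.inv(p["extrinsics"])[:3,3],3))
    for t in ["rail","washer_tin","flap","release","flap_edge"]:
        for r in ctrl.look_for(p,t)[:2]: print(t,round(r["p"],2),np.round(w(p,r["position"]),3),np.round(px(p,w(p,r["position"])),0))
E
```

```text
{'time': np.float64(0.0), 'qpos': array([-1.491,  0.287,  1.578, -0.   ,  1.279, -0.15 ]), 'dq': array([0.   , 0.001, 0.   , 0.   , 0.   , 0.   ]), 'joint_efforts': array([-1.0000e-03, -4.0599e+01, -2.9262e+01, -0.0000e+00,  6.0000e-03,
       -0.0000e+00]), 'eef_pos': array([ 0.154, -0.657,  0.23 ]), 'tcp_rot': array([ 0.993,  0.115,  0.   , -0.001]), 'contact_force': array([0.12 , 0.172, 0.115]), 'wrist_torque': array([-0.013, -0.008, -0.019]), 'finger_force': np.float64(0.0), 'opening': np.float64(0.998)} 0.022
top [0.432 0.028 1.136]
rail 0.71 [0.477 0.059 0.056] [276. 217.]
washer_tin 0.96 [0.494 0.19  0.065] [213. 207.]
flap 0.74 [0.494 0.082 0.06 ] [266. 209.]
flap 0.22 [0.385 0.301 0.049] [159. 259.]
release 0.69 [0.448 0.121 0.052] [246. 230.]
flap_edge 0.96 [0.494 0.073 0.055] [270. 209.]
scene [ 0.341 -0.71   0.486]
flap 0.77 [0.497 0.077 0.057] [272. 201.]
release 0.73 [0.45  0.121 0.053] [248. 197.]
release 0.41 [ 0.457 -0.011  0.05 ] [262. 227.]
flap_edge 0.75 [0.493 0.071 0.055] [271. 204.]
```

View pics/top0.png

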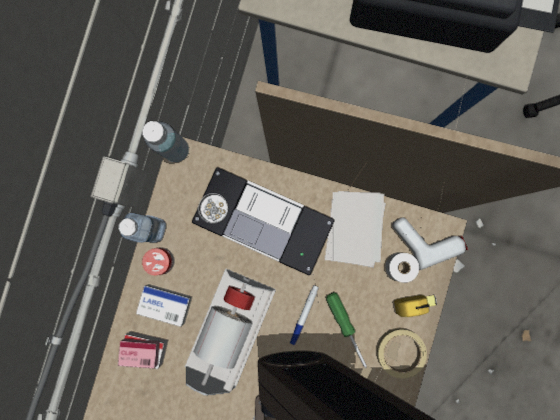

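View pics/scene0.png

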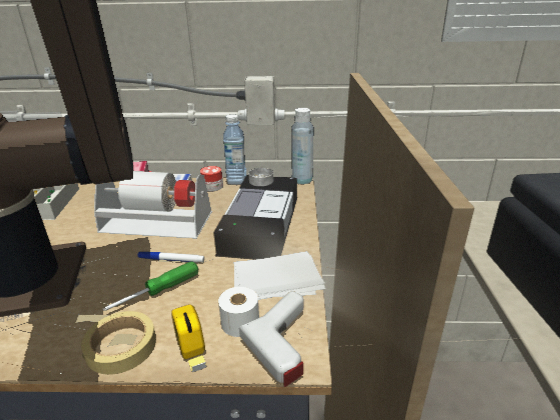

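The top view shows the rail turned clockwise, its end blocks near (215,205) and (308,250). The grey panel is at about (255,235), with a faint rectangle near (246,232). I'll enlarge that area.

Run:
```python
import cv2
a=cv2.imread("pics/top0.png")[160:280,185:345]; cv2.imwrite("pics/crop0.png",cv2.resize(a,None,fx=5,fy=5,interpolation=cv2.INTER_CUBIC))
```

```text
(no output)
```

View pics/crop0.png

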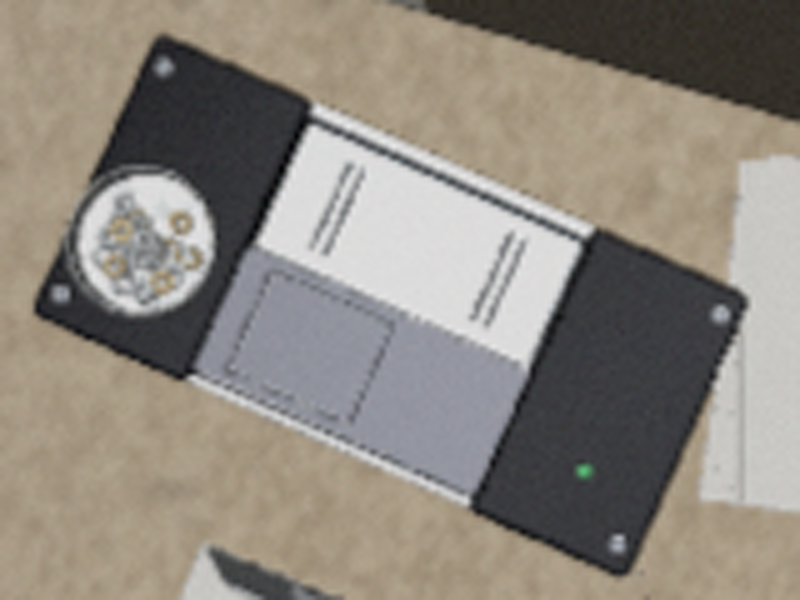

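The crop shows the seam of the release plate, its centre near crop (313,346), which is full image (247.6,229.2), on the tin's (left) side. Touch will have to confirm it. Next is the rail frame.

Run:
```python
from h import *
from scipy.spatial.transform import Rotation as R
p=ctrl.read_camera("top")
f=lambda u,v,z: onz(p,185+(u+.5)/5-.5,160+(v+.5)/5-.5,z)[:2]
LB,LF,RF,RB=[f(u,v,.058) for u,v in [(160,35),(36,312),(630,577),(748,298)]]
print("size",[np.linalg.norm(a-b) for a,b in [(LB,LF),(RB,RF),(LB,RB),(LF,RF)]])
c=(LB+LF+RF+RB)/4; y=(LB+LF-RB-RF); y/=np.linalg.norm(y); x=np.array([y[1],-y[0]])
print("c",c,"yaw",np.degrees(np.arctan2(x[1],x[0])))
rl=lambda q:(np.array([x,y])@(q-c)*1000).round(1)
for n,u,v,z in [("panel backleft",257,247,.055),("panel frontright",470,497,.055),("pbr",527,367,.055),("pfl",195,374,.055),("s_tl",270,272,.055),("s_tr",395,322,.055),("s_br",352,422,.055),("s_bl",226,373,.055)]: print(n,rl(f(u,v,z)))
s=ctrl.get_state(); print(s["time"],R.from_quat(s["tcp_rot"]).as_matrix().round(3), ctrl.look_for(p,"washer_tin")[:1])
for r in [(-31,0),(-31,35)]: print(c+x*r[0]/1000+y*r[1]/1000)
```

```text
size [np.float64(0.12661495747976312), np.float64(0.12566871185029235), np.float64(0.26900703739187914), np.float64(0.2703647720695535)]
c [0.46936951 0.08596107] yaw -22.63102286482913
panel backleft [-1.1 61.9]
panel frontright [-59.8 -61.9]
pbr [ -0.8 -61.5]
pfl [-59.9  63.7]
s_tl [-8.4 52.7]
s_tr [-6.1 -3.6]
s_br [-51.4  -4.3]
s_bl [-54.3  52.1]
0.65 [[ 0.974  0.228  0.   ]
 [ 0.228 -0.974 -0.   ]
 [ 0.     0.    -1.   ]] [{'position': [-0.1552, -0.0181, 1.0737], 'p': 0.76}]
[0.44075645 0.09788972]
[0.45422428 0.13019479]
```

Units first: shifts go in shares of 800 mm and turns go in shares of 180 degrees. So 388 mm / 800 = 0.485, -225 mm / 800 = -0.2813, -36 degrees / 180 = -0.2.

Call:
{"name": "send_rows", "arguments": {"rows": "0 0 -0.2 0.485 -0.2813 0.025 -1;0 0 -0.2 0.485 -0.2813 0.025 -1;0 0 -0.2 0.485 -0.2813 0.025 -1;0 0 -0.2 0.485 -0.2813 0.025 -1;0 0 -0.2 0.485 -0.2813 0.025 -1;0 0 -0.2 0.485 -0.2813 0.025 -1;0 0 -0.2 0.485 -0.2813 0.025 -1;0 0 -0.2 0.485 -0.2813 0.025 -1"}}

```text
time: 1.7
eef_pos: [0.4824, -0.3469, 0.2112]
tcp_rot: [0.908, 0.418, 0.0, -0.0]
contact_force: [-0.7, -0.4, 0.2]
opening: 0.002
finger_force: 0.0
```

To row units: 333 mm / 800 = 0.4163, -330 mm / 800 = -0.4125, 72 degrees / 180 = 0.4.

Call:
{"name": "send_rows", "arguments": {"rows": "0 0 0.4 0.4163 -0.4125 0.0375 -1;0 0 0.4 0.4163 -0.4125 0.0375 -1;0 0 0.4 0.4163 -0.4125 0.0375 -1;0 0 0.4 0.4163 -0.4125 0.0375 -1;0 0 0.4 0.4163 -0.4125 0.0375 -1;0 0 0.4 0.4163 -0.4125 0.0375 -1;0 0 0.4 0.4163 -0.4125 0.0375 -1;0 0 0.4 0.4163 -0.4125 0.0375 -1"}}

```text
time: 2.7
eef_pos: [0.4489, 0.1164, 0.182]
tcp_rot: [0.98, -0.2, 0.001, 0.0]
contact_force: [1.6, 0.1, 0.6]
opening: -0.004
finger_force: 0.0
```

Run:
```python
from h import *
from scipy.spatial.transform import Rotation as R
s=ctrl.get_state(); print({k:np.round(v,4) for k,v in s.items()}, ctrl.nose_length)
T=R.from_quat(s["tcp_rot"]).as_matrix(); print(T.round(3), T.T@(np.array([.4483,.1213,.1])-s["eef_pos"])*1000)
p=ctrl.read_camera("wrist"); save(p,"wrist1")
for t in ["release","flap","rail"]:
  for r in ctrl.look_for(p,t)[:2]: print(t,r["p"],w(p,r["position"]))
```

```text
{'time': np.float64(2.7), 'qpos': array([ 3.4700e-02, -1.4650e-01,  2.1275e+00, -6.0000e-04,  1.1586e+00,
        2.0085e+00]), 'dq': array([ 1.1133,  0.1742, -0.0917,  0.0036, -0.0882,  1.4051]), 'joint_efforts': array([ -4.3111, -23.2619, -26.6496,  -0.0285,   0.1938,  -0.6705]), 'eef_pos': array([0.4489, 0.1164, 0.182 ]), 'tcp_rot': array([ 0.9798, -0.2   ,  0.001 ,  0.    ]), 'contact_force': array([1.5879, 0.093 , 0.6176]), 'wrist_torque': array([ 0.019 , -0.069 , -0.0305]), 'finger_force': np.float64(0.0), 'opening': np.float64(-0.0041)} 0.022
[[ 0.92  -0.392  0.002]
 [-0.392 -0.92  -0.001]
 [ 0.002 -0.    -1.   ]] [-2.59586209 -4.2659606  82.02822943]
release 0.59 [0.45431371 0.11795509 0.05290138]
flap 0.73 [0.49857521 0.07647914 0.05495945]
rail 0.55 [0.48383712 0.06015023 0.05576276]
```

View pics/wrist1.png

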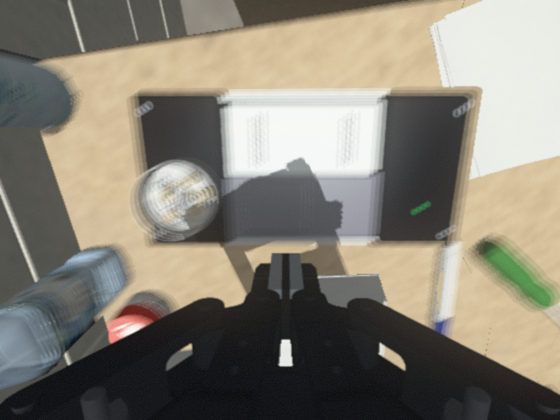

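The wrist view is motion-blurred. The fingers (285,260) are at the rail's front, with the tin at (178,198), clear to the left. I'll go down to just above the panel.

To row units: 94 mm / 800 = 0.1175, 80 mm / 800 = 0.1.

Call:
{"name": "send_rows", "arguments": {"rows": "0 0 0 0 0 0.05 -1;0 0 0 0 0 0.1 -1;0 0 0 0 0 0.1175 -1;0 0 0 0 0 0.1175 -1;0 0 0 0 0 0.1175 -1"}}

```text
time: 3.52
eef_pos: [0.4501, 0.1153, 0.0892]
tcp_rot: [0.98, -0.198, 0.002, -0.0]
contact_force: [0.8, -0.2, -0.1]
opening: 0.002
finger_force: 0.0
```

Run:
```python
from h import *
from scipy.spatial.transform import Rotation as R
s=ctrl.get_state(); T=R.from_quat(s["tcp_rot"]).as_matrix(); print(s["eef_pos"],s["contact_force"],T[:,0], T.T@(np.array([.4483,.1213,.077])-s["eef_pos"])*1000)
```

```text
[0.45013325 0.11532092 0.08918496] [ 0.83340078 -0.21261471 -0.13495513] [ 0.92127166 -0.38890892  0.0028939 ] [-4.04949944 -4.78039668 12.1791945 ]
```

To row units: 15 mm / 800 = 0.0188, 14 mm / 800 = 0.0175.

Call:
{"name": "send_rows", "arguments": {"rows": "0 0 0 -0.005 -0.0063 0.0075 -1;0 0 0 -0.005 -0.0063 0.0113 -1;0 0 0 -0.005 -0.0063 0.0138 -1;0 0 0 -0.005 -0.0063 0.015 -1;0 0 0 -0.005 -0.0063 0.0163 -1;0 0 0 -0.005 -0.0063 0.0175 -1;0 0 0 -0.005 -0.0063 0.0188 -1;0 0 0 -0.005 -0.0063 0.0188 -1"}}

```text
time: 4.53
eef_pos: [0.4468, 0.122, 0.0724]
tcp_rot: [0.98, -0.198, -0.0, 0.0]
contact_force: [-0.2, -0.9, -0.4]
opening: 0.001
finger_force: 0.0
```

To row units: 2 mm / 800 = 0.0025, 1 mm / 800 = 0.0013.

Call:
{"name": "send_rows", "arguments": {"rows": "0 0 0 0 0 0.0013 -1;0 0 0 0 0 0.0025 -1;0 0 0 0 0 0.0025 -1"}}

```text
time: 4.9
eef_pos: [0.4467, 0.122, 0.0703]
tcp_rot: [0.98, -0.198, -0.0, 0.0]
contact_force: [-1.2, 0.0, 0.5]
opening: -0.0
finger_force: 0.0
```

Call:
{"name": "send_rows", "arguments": {"rows": "0 0 0 0 0 0.0013 -1;0 0 0 0 0 0.0025 -1;0 0 0 0 0 0.0025 -1"}}

```text
time: 5.28
eef_pos: [0.4467, 0.122, 0.0684]
tcp_rot: [0.98, -0.198, -0.0, 0.0]
contact_force: [-0.4, -1.0, 0.4]
opening: -0.0
finger_force: 0.0
```

Run:
```python
from h import *
s=ctrl.get_state(); print(s["contact_force"],s["wrist_torque"])
p=ctrl.read_camera("scene"); save(p,"s2")
a=p["color"][150:270,190:350,::-1]; cv2.imwrite("pics/s2c.png",cv2.resize(a,None,fx=5,fy=5,interpolation=cv2.INTER_CUBIC))
for t in ["flap_edge","release"]:
  for r in ctrl.look_for(p,t)[:2]: print(t,r["p"],w(p,r["position"]))
```

```text
[-0.4365814  -1.01947355  0.36999458] [ 0.02351691 -0.02915741 -0.00208739]
flap_edge 0.69 [0.49371577 0.06799027 0.05379847]
release 0.61 [0.44997369 0.12111317 0.05279875]
release 0.59 [0.61726253 0.26202413 0.10546189]
```

View pics/s2c.png

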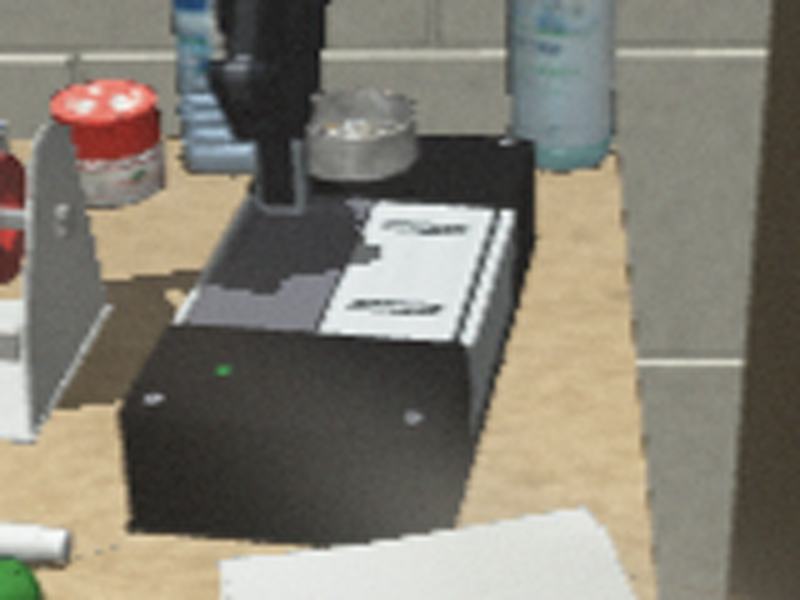

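The fingers, tip at crop (280,210), stand over the plate's left half near the surface. The flap is still shut. I'll compare the tip's pixel with its predicted position.

Run:
```python
from h import *
p=ctrl.read_camera("scene"); s=ctrl.get_state()
for z in [.0464,.053,.06]:
  u,v=px(p,[s["eef_pos"][0],s["eef_pos"][1],z]); print(z,(u-190)*5,(v-150)*5)
c=np.array([.4694,.0860]);x=np.array([.923,-.385]);y=np.array([.385,.923])
for a in [(-33,24.5),(-60,-64),(-60,64),(-2,64)]: 
  q=c+x*a[0]/1e3+y*a[1]/1e3; u,v=px(p,[*q,.055]); print(a,(u-190)*5,(v-150)*5)
print((np.array([x,y])@(s["eef_pos"][:2]-c))*1000)
```

```text
0.0464 282.0940688909549 246.72295021252665
0.053 281.2289944121295 233.94696670913532
0.06 280.3050341356454 220.30131938154568
(-33, 24.5) 284.50871529883045 230.33317464901586
(-60, -64) 172.737712010764 322.67243292788265
(-60, 64) 248.5876426114305 188.9749975802765
(-2, 64) 368.39178550438135 195.80658825639546
[-34.67907015  24.56444701]
```

The visible tip is about 10 mm higher than computed, so there's been no contact yet. I'll keep going down in small steps and watch the force.

To row units: 3 mm / 800 = 0.0038, 2 mm / 800 = 0.0025.

Call:
{"name": "send_rows", "arguments": {"rows": "0 0 0 0 0 0.0013 -1;0 0 0 0 0 0.0025 -1;0 0 0 0 0 0.0038 -1;0 0 0 0 0 0.0038 -1"}}

```text
time: 5.98
eef_pos: [0.4467, 0.122, 0.0653]
tcp_rot: [0.98, -0.198, -0.0, 0.0]
contact_force: [-0.0, 0.3, -0.9]
opening: 0.001
finger_force: 0.0
```

To row units: 2 mm / 800 = 0.0025, 1 mm / 800 = 0.0013.

Call:
{"name": "send_rows", "arguments": {"rows": "0 0 0 0 0 0.0013 -1;0 0 0 0 0 0.0025 -1;0 0 0 0 0 0.0025 -1"}}

```text
time: 6.35
eef_pos: [0.4467, 0.122, 0.0634]
tcp_rot: [0.98, -0.198, -0.0, 0.0]
contact_force: [1.2, 0.6, 0.4]
opening: -0.003
finger_force: 0.0
```

Call:
{"name": "send_rows", "arguments": {"rows": "0 0 0 0 0 0.0013 -1;0 0 0 0 0 0.0025 -1;0 0 0 0 0 0.0025 -1"}}

```text
time: 6.72
eef_pos: [0.4467, 0.122, 0.0613]
tcp_rot: [0.98, -0.198, -0.0, 0.0]
contact_force: [-0.1, 0.1, -0.8]
opening: 0.002
finger_force: 0.0
```

To row units: 2 mm / 800 = 0.0025, 1 mm / 800 = 0.0013.

Call:
{"name": "send_rows", "arguments": {"rows": "0 0 0 0 0 0.0013 -1;0 0 0 0 0 0.0025 -1;0 0 0 0 0 0.0025 -1"}}

```text
time: 7.1
eef_pos: [0.4467, 0.122, 0.0593]
tcp_rot: [0.98, -0.198, -0.0, 0.0]
contact_force: [-0.3, 0.5, -0.4]
opening: -0.004
finger_force: 0.0
```

Run:
```python
from h import *
p=ctrl.read_camera("scene"); q=ctrl.read_camera("top")
a=p["color"][150:230,200:290,::-1]; b=q["color"][180:260,205:295,::-1]
r=lambda a:cv2.resize(a,(400,356),interpolation=cv2.INTER_CUBIC)
cv2.imwrite("pics/c3.png",np.hstack([r(a),r(b)]))
```

```text
(no output)
```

View pics/c3.png

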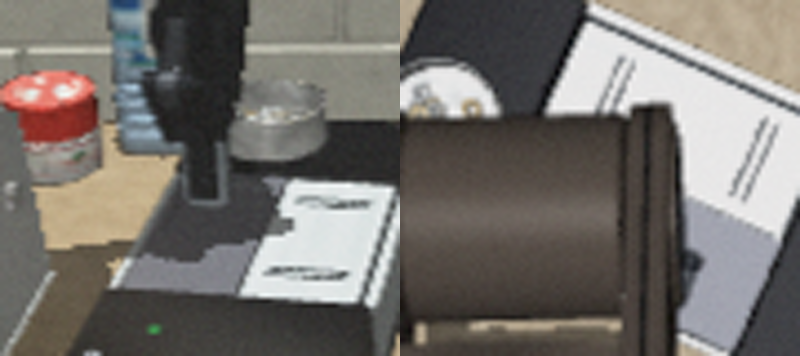

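Left half of the picture: the tip at (207,205) is still just above the panel and the flap is shut. So the fingertip ends roughly 15–20 mm short of its nominal place. I'll keep descending, with force checks.

To row units: 2 mm / 800 = 0.0025, 1 mm / 800 = 0.0013.

Call:
{"name": "send_rows", "arguments": {"rows": "0 0 0 0 0 0.0013 -1;0 0 0 0 0 0.0025 -1;0 0 0 0 0 0.0025 -1"}}

```text
time: 7.58
eef_pos: [0.4467, 0.122, 0.0573]
tcp_rot: [0.98, -0.198, -0.0, 0.0]
contact_force: [0.2, 0.8, -0.3]
opening: -0.002
finger_force: 0.0
```

To row units: 2 mm / 800 = 0.0025, 1 mm / 800 = 0.0013.

Call:
{"name": "send_rows", "arguments": {"rows": "0 0 0 0 0 0.0013 -1;0 0 0 0 0 0.0025 -1;0 0 0 0 0 0.0025 -1"}}

```text
time: 7.95
eef_pos: [0.4467, 0.122, 0.0553]
tcp_rot: [0.98, -0.198, -0.0, 0.0]
contact_force: [0.1, -0.5, 0.0]
opening: -0.0
finger_force: 0.0
```

Call:
{"name": "send_rows", "arguments": {"rows": "0 0 0 0 0 0.0013 -1;0 0 0 0 0 0.0025 -1;0 0 0 0 0 0.0025 -1"}}

```text
time: 8.32
eef_pos: [0.4467, 0.122, 0.0533]
tcp_rot: [0.98, -0.198, -0.0, 0.0]
contact_force: [-0.0, 0.1, -0.5]
opening: 0.0
finger_force: 0.0
```

To row units: 2 mm / 800 = 0.0025, 1 mm / 800 = 0.0013.

Call:
{"name": "send_rows", "arguments": {"rows": "0 0 0 0 0 0.0013 -1;0 0 0 0 0 0.0025 -1;0 0 0 0 0 0.0025 -1"}}

```text
time: 8.7
eef_pos: [0.4469, 0.122, 0.0516]
tcp_rot: [0.98, -0.198, 0.0, -0.0]
contact_force: [-1.2, -0.5, 1.8]
opening: -0.0
finger_force: 1.1
```

Run:
```python
from h import *
p=ctrl.read_camera("scene"); q=ctrl.read_camera("wrist"); s=ctrl.get_state()
print(px(p,s["eef_pos"]),s["qpos"])
a=p["color"][150:230,200:290,::-1]; b=q["color"][:,:,::-1]
cv2.imwrite("pics/c4.png",np.hstack([cv2.resize(a,(400,356),interpolation=cv2.INTER_CUBIC),cv2.resize(b,(400,356))]))
```

```text
(np.float64(246.30163395128122), np.float64(197.33829894461354)) [4.69580067e-02 5.63177338e-02 2.20777339e+00 6.79672588e-06
 8.77409567e-01 2.01626214e+00]
```

View pics/c4.png

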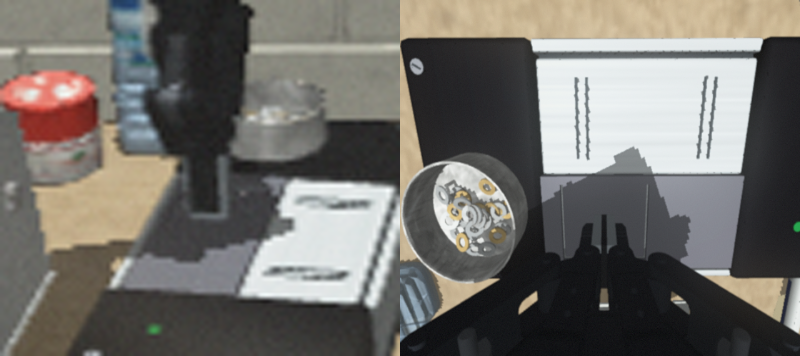

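Contact: 1.8 N up and 1.1 N on the finger. In the wrist view (right) the fingers lie between the plate's seams at x≈563 and 647. In effect the fingertips are at TCP height. Now I'll press.

To row units: 6 mm / 800 = 0.0075, 4.5 mm / 800 = 0.0056.

Call:
{"name": "send_rows", "arguments": {"rows": "0 0 0 0 0 0.0019 -1;0 0 0 0 0 0.0038 -1;0 0 0 0 0 0.0056 -1;0 0 0 0 0 0.0075 -1;0 0 0 0 0 0.0075 -1"}}

```text
time: 9.43
eef_pos: [0.447, 0.122, 0.0469]
tcp_rot: [0.98, -0.198, -0.001, 0.0]
contact_force: [-6.6, -0.6, 14.3]
opening: 0.002
finger_force: 6.8
```

Run:
```python
from h import *
s=ctrl.get_state(); print(s["contact_force"],s["finger_force"])
p=ctrl.read_camera("scene")
for t in ["flap_edge","flap"]:
  for r in ctrl.look_for(p,t)[:2]: print(t,r["p"],w(p,r["position"]))
```

```text
[-6.61229541 -0.61651331 14.34331229] 6.8445093085756525
flap_edge 0.61 [0.50276854 0.05771298 0.08313027]
flap_edge 0.45 [ 0.46162585 -0.00836515  0.05403698]
flap 0.82 [0.50967556 0.0651804  0.08750529]
```

At the stop, and the flap is rising (edge z 0.083). I'll retract and look.

To row units: -60 mm / 800 = -0.075, -40 mm / 800 = -0.05.

Call:
{"name": "send_rows", "arguments": {"rows": "0 0 0 0 0 -0.0125 -1;0 0 0 -0.0063 0 -0.05 -1;0 0 0 -0.0125 0.0125 -0.075 -1;0 0 0 -0.0125 0.025 -0.075 -1;0 0 0 -0.0125 0.025 -0.075 -1;0 0 0 -0.0125 0.025 -0.075 -1"}}

```text
time: 10.32
eef_pos: [0.4292, 0.1073, 0.1042]
tcp_rot: [0.98, -0.198, -0.001, 0.0]
contact_force: [0.7, -0.2, -0.3]
opening: 0.001
finger_force: 0.0
```

Run:
```python
from h import *
from scipy.spatial.transform import Rotation as R
p=ctrl.read_camera("scene"); q=ctrl.read_camera("wrist"); s=ctrl.get_state()
c=np.array([.4694,.0860]);x=np.array([.923,-.385]);y=np.array([.385,.923])
print(s["eef_pos"],(np.array([x,y])@(s["eef_pos"][:2]-c))*1000)
for pp in (p,q):
 for t in ["flap_edge","washer_tin"]:
  for r in ctrl.look_for(pp,t)[:1]: W=w(pp,r["position"]);print(t,r["p"],W,np.array([x,y])@(W[:2]-c)*1000)
a=p["color"][110:270,190:370,::-1]; b=q["color"][:,:,::-1]
cv2.imwrite("pics/c5.png",np.hstack([cv2.resize(a,(400,356),interpolation=cv2.INTER_CUBIC),cv2.resize(b,(400,356))]))
```

```text
[0.42946631 0.10745782 0.10455178] [-45.12005234   4.43109994]
flap_edge 0.91 [0.51072013 0.05931765 0.08648696] [48.41118182 -8.71956146]
washer_tin 0.73 [0.48875223 0.17664841 0.06775209] [-17.03752807  91.11908666]
flap_edge 0.71 [0.5062658  0.06919373 0.1043125 ] [40.49755225 -1.31885457]
washer_tin 0.8 [0.49847113 0.19463823 0.06529301] [-14.99306313 111.46547002]
```

View pics/c5.png

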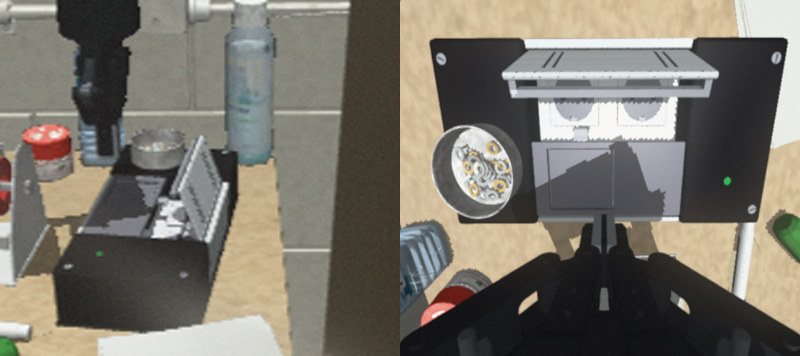

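The flap stands at about 72 degrees and the tin is undisturbed. I'll lower the tip a little, tilt the fingers forward to keep the body off the board behind, and approach.

To row units: 70 mm / 800 = 0.0875, 65 mm / 800 = 0.0813, 15 degrees / 180 = 0.0833.

Call:
{"name": "send_rows", "arguments": {"rows": "0 0.0444 0 0.025 0.0038 0.01 -1;0 0.0833 0 0.05 0.0038 0.0175 -1;0 0.0833 0 0.0625 0.0038 0.0175 -1;0 0.0833 0 0.0688 0.0038 0.0175 -1;0 0.0833 0 0.075 0.0038 0.0175 -1;0 0.0833 0 0.0813 0.0038 0.0175 -1;0 0.0833 0 0.0875 0.0038 0.0175 -1;0 0.0833 0 0.0875 0.0038 0.0175 -1"}}

```text
time: 11.62
eef_pos: [0.4936, 0.0773, 0.0916]
tcp_rot: [0.972, -0.196, 0.128, 0.026]
contact_force: [-0.5, -0.4, -0.6]
opening: -0.001
finger_force: 0.0
```

To row units: 15 mm / 800 = 0.0188, 12 mm / 800 = 0.015.

Call:
{"name": "send_rows", "arguments": {"rows": "0 0 0 0.005 0 0.0013 -1;0 0 0 0.01 0 0.0025 -1;0 0 0 0.015 0 0.0038 -1;0 0 0 0.0188 0 0.005 -1;0 0 0 0.0188 0 0.005 -1"}}

```text
time: 12.25
eef_pos: [0.5079, 0.0713, 0.0916]
tcp_rot: [0.972, -0.196, 0.128, 0.026]
contact_force: [-0.7, 0.4, -0.2]
opening: -0.001
finger_force: 0.0
```

Run:
```python
from h import *
p=ctrl.read_camera("scene"); q=ctrl.read_camera("top"); s=ctrl.get_state()
c=np.array([.4694,.0860]);x=np.array([.923,-.385]);y=np.array([.385,.923])
print(s["contact_force"],s["finger_force"],(np.array([x,y])@(s["eef_pos"][:2]-c))*1000)
for pp in (p,q):
  for r in ctrl.look_for(pp,"flap_edge")[:1]: W=w(pp,r["position"]);print(r["p"],W,np.array([x,y])@(W[:2]-c)*1000)
a=p["color"][110:270,190:370,::-1]; b=q["color"][80:280,180:405,::-1]
cv2.imwrite("pics/c6.png",np.hstack([cv2.resize(a,(400,356),interpolation=cv2.INTER_CUBIC),cv2.resize(b,(400,356))]))
```

```text
[-0.26254578 -0.27869017  0.21225822] 0.0 [40.9402259   1.29978785]
0.7 [0.51834973 0.04855187 0.09993713] [ 59.59812761 -15.71897456]
0.95 [0.5223442  0.0617867  0.11019075] [58.18962078 -1.96536154]
```

View pics/c6.png

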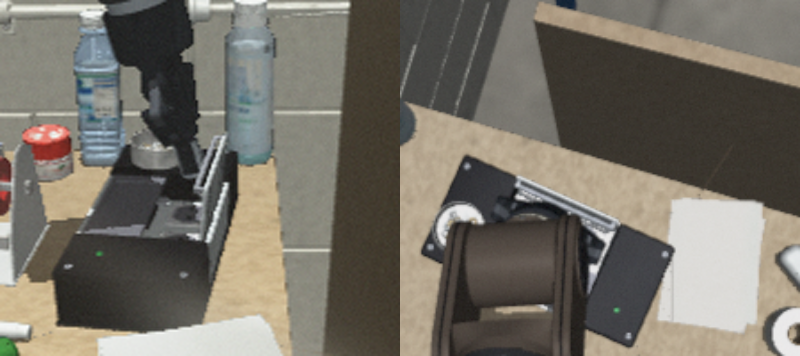

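The flap is being pushed and is now close to upright (edge at x≈58). I'll continue to the stop, watching the force.

To row units: 11 mm / 800 = 0.0138, 9 mm / 800 = 0.0113.

Call:
{"name": "send_rows", "arguments": {"rows": "0 0 0 0.0038 0 0.0013 -1;0 0 0 0.0075 0 0.0019 -1;0 0 0 0.0113 0 0.0031 -1;0 0 0 0.0138 0 0.0038 -1;0 0 0 0.0138 0 0.0038 -1"}}

```text
time: 13.08
eef_pos: [0.5184, 0.0669, 0.0916]
tcp_rot: [0.972, -0.196, 0.128, 0.026]
contact_force: [-0.5, -0.1, 0.4]
opening: -0.001
finger_force: 0.0
```

To row units: 3 mm / 800 = 0.0038, 1.5 mm / 800 = 0.0019.

Call:
{"name": "send_rows", "arguments": {"rows": "0 0 0 0.0019 0 0.0005 -1;0 0 0 0.0038 0 0.001 -1;0 0 0 0.0038 0 0.001 -1"}}

```text
time: 13.45
eef_pos: [0.5201, 0.066, 0.0908]
tcp_rot: [0.972, -0.196, 0.127, 0.026]
contact_force: [-2.6, 1.0, -0.2]
opening: -0.0
finger_force: 1.2
```

To row units: 2 mm / 800 = 0.0025, 1 mm / 800 = 0.0013.

Call:
{"name": "send_rows", "arguments": {"rows": "0 0 0 0.0013 0 0.0004 -1;0 0 0 0.0025 0 0.0006 -1;0 0 0 0.0025 0 0.0006 -1"}}

```text
time: 13.82
eef_pos: [0.5204, 0.0655, 0.0898]
tcp_rot: [0.972, -0.196, 0.125, 0.026]
contact_force: [-5.0, 2.4, -0.3]
opening: 0.003
finger_force: 3.1
```

Run:
```python
from h import *
p=ctrl.read_camera("scene"); q=ctrl.read_camera("top"); s=ctrl.get_state()
c=np.array([.4694,.0860]);x=np.array([.923,-.385]);y=np.array([.385,.923])
print(s["contact_force"],s["finger_force"],(np.array([x,y])@(s["eef_pos"][:2]-c))*1000)
for pp in (p,q):
  for r in ctrl.look_for(pp,"flap_edge")[:1]: W=w(pp,r["position"]);print(r["p"],W,np.array([x,y])@(W[:2]-c)*1000)
```

```text
[-5.13045169  2.38489999  0.19383035] 3.111140001565218 [54.99285343  0.76852579]
0.71 [0.53374363 0.05309433 0.10425225] [72.05785555 -5.59963962]
```

It has stalled at 5.6 N with the edge at x≈72–75, so this is the open stop. I'll back off and check.

To row units: -110 mm / 800 = -0.1375, -80 mm / 800 = -0.1.

Call:
{"name": "send_rows", "arguments": {"rows": "0 0 0 -0.0125 0 -0.0025 -1;0 0 0 -0.0375 0 -0.0125 -1;0 0 0 -0.075 0 -0.05 -1;0 0 0 -0.1 0 -0.1 -1;0 0 0 -0.1 0 -0.1375 -1;0 0 0 -0.1 0 -0.1375 -1;0 0 0 -0.1 0 -0.1375 -1"}}

```text
time: 14.9
eef_pos: [0.4254, 0.106, 0.1767]
tcp_rot: [0.972, -0.196, 0.128, 0.026]
contact_force: [0.2, -0.9, -0.1]
opening: -0.001
finger_force: 0.0
```

Run:
```python
from h import *
p=ctrl.read_camera("scene"); q=ctrl.read_camera("wrist"); s=ctrl.get_state()
c=np.array([.4694,.0860]);x=np.array([.923,-.385]);y=np.array([.385,.923])
print(s["eef_pos"],s["contact_force"],s["time"])
for pp in (p,q):
 for t in ["flap_edge","washer_tin"]:
  for r in ctrl.look_for(pp,t)[:1]: W=w(pp,r["position"]);print(t,r["p"],W,np.array([x,y])@(W[:2]-c)*1000)
a=p["color"][110:270,190:370,::-1]; b=q["color"][:,:,::-1]
cv2.imwrite("pics/c7.png",np.hstack([cv2.resize(a,(400,356),interpolation=cv2.INTER_CUBIC),cv2.resize(b,(400,356))]))
```

```text
[0.4249046  0.10578797 0.17560895] [0.45936831 0.32173942 0.07111   ] 15.0
flap_edge 0.75 [0.52428867 0.03008155 0.10472004] [ 72.19084264 -30.48059067]
washer_tin 0.93 [0.48814067 0.17405761 0.06831223] [-16.60453691  88.49232928]
flap_edge 0.59 [0.53059946 0.06104151 0.08728559] [66.09611754  0.52510089]
washer_tin 0.65 [0.49333889 0.05403895 0.05785033] [ 34.40060154 -20.28357417]
```

View pics/c7.png

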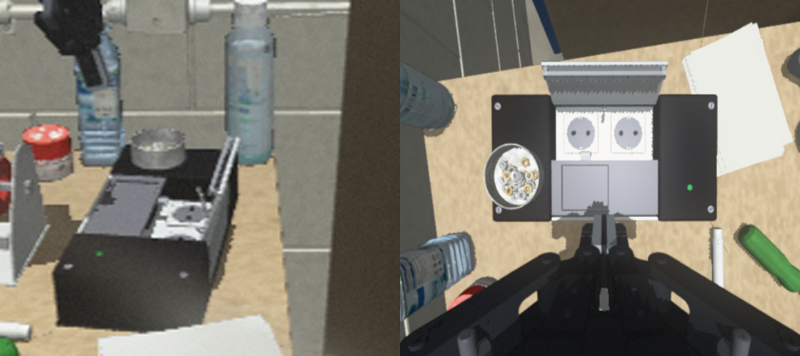

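The flap stands open past upright, both sockets show (580,130 and 625,130), the tin is in place, and the robot touches nothing.

```bash
python3 -c "
from plant import ctrl
print(ctrl.sign_off())"
```

```text
the job is handed in; nothing more can be done
None
```

The release plate was pressed to its stop, the flap sprang up and was pushed back to its open stop, where it stayed; the tin was not moved, the arm was clear of everything, and the job was handed in at about 15 s.

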